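# Park the mandrel brick in the corner of the bench fence

## Robot

A 6-joint arm with a two-finger parallel gripper is mounted at the origin on the work surface. World frame = base frame: x ahead of the robot, y to its left, z up, the work surface at z = 0. Lengths are in m, angles in rad, forces in N, time in s.
With the tool pointing down it reaches from about 0.35 to 0.975 m from the base axis. Payload 4.9 kg.
Tool frame: the origin (TCP) lies between the finger pads; the fingertips stand 22 mm ahead of it and the grasp point (between the pads) lies 3 mm ahead of it; z points along the fingers, y is the line along which they close (so a half turn about z gives the same grasp; the last joint's range is limited). The gripper opens to 85 mm and grips with 20 to 120 N. Pads are 22 mm wide; open, the fingers measure 114 mm over their backs; the gripper's body (76 mm by 85 mm) begins 54 mm behind the grasp point. The pads swing forward as they close: fully open they stand 13 mm farther back than shut.
Start: joints at [-1.263, 0.053, 1.613, -0, 1.476, -0.119], TCP at [0.259, -0.569, 0.253] pointing down, gripper open.
Joint ranges: [-3.01, 3.01], [-1.01, 2.22], [0.06, 2.58], [-1.02, 4.17], [0.09, 2.62], [-3.14, 3.14]. Speed limits (rad/s): [2.57, 2.57, 3.14, 3.14, 3.14, 3.14].

## Interface

Orientations are given as a unit quaternion [w, x, y, z].
In Python, from plant import state, grab_frame, get_calibration, job_done, recognise, regions_of gives the robot as it stands.
- The arm moves only by the tool apply_moves, never from a script. Its argument "targets" is a list of rows, each an object with "translation": the shift along the tool's x, y, z normalised to -1 to 1, where 1 is 100 mm, a list of three; "twist": the turn about the tool's z normalised to -1 to 1, where 1 is 0.1 rad; "hand": the opening, from 0 (shut) to 1 (fully open). A call has 1 to 8 rows; each row shifts and turns the commanded pose from where the row before left it, along the tool's axes as they then stand; what a row does not reach is not made up. A row lasts 1/10 s, in which the tool goes at most 50 mm and 8.59 degrees, less where a joint would pass 70% of its speed; a pose out of reach is approached as far as the arm can. A call with a number of a shift or a turn outside -1 to 1 is refused whole. A call with a gripper value outside its range is refused whole. The fingers move at their own pace and stop on an object; the grip force is fixed at half the most. Time passes only in rows, so rows that do not move let the fingers close. It gives the time, the measured TCP pose, the force, the opening and the grip force at its end, in the units of the state.
- state(): the state, without advancing time (a new reading comes with each control period).
- grab_frame(name): name is "side" or "top" or "wrist"; returns the picture (384x512x3 uint8, red, green, blue); there is no depth.
- get_calibration(name): a dict with "camera_matrix" (3x3 intrinsics, pixels), "D" ([k1, k2, p1, p2, k3] as OpenCV has them; the pictures are not rectified), "pose" (4x4, takes a point from camera to world coordinates). Camera axes: x right, y up, looking along -z (the intrinsics and any distortion apply to the point x, -y, -z); pixel columns grow to the right and rows downward; lengths in m; the calibration is good to about 2 mm. A picture is of the moment at which its call begins: read the wrist's pose just before it. get_calibration takes no time and is no camera call; for the wrist camera it gives the pose at the moment of the call.
- job_done(): hands the job in; it is judged then, once.
Trained networks look in the newest picture that a camera, given by its name, has taken for a name from the list of things; names that differ only in an ending like _2 or _b are one class to them, and where a whole thing is asked for, a point or a joint stands for the part that bears it (a point fixed in the world has none). Each returns a list of dicts, best first, with "score" (0 to 1); they miss things now and then, are a little off and sometimes report something else, mostly with a low value. They report only what shows in the picture. A call takes as long as a camera call. They do not tell look-alikes from the thing itself.
- recognise(camera, query): "point" ([x, y, z] in m, in world coordinates, good to about 4 mm: the middle of the surface that is visible of it).
- regions_of(camera, query): "pixels" (384x512 bool, what is visible of it).
The state is a dict: "time": time; "joint_pos": joint angles; "joint_vel": joint speeds; "joint_efforts": joint torques, N m; "tool_pos": TCP position; "tool_rot": TCP orientation; "contact_force": force on the tool from outside, world axes, zero at the start; "ft_torque": the same for the moment, N m; "gripper_width": opening from 0.0 (shut) to 1.0 (fully open); "grasp_force": force on a finger pad.
Only numpy, scipy, OpenCV 4.12 (cv2) and the standard library are available. Lean on these libraries where they do the work, as an engineer would, in place of code of your own. Each camera call takes 0.05 s, during which the arm holds its last target. There are 200 camera calls.

## Task

Push the drilled fire-brick along the bench with your fingertips, never gripping or lifting it, until its long side lies flush against the long steel fence and its end is up against the short steel stop bar that stands at one end of that fence. Leave the jar, the tumbler of glass rods and the graphite paddle where they are, and finish with the hand clear of everything.

Things in the scene. Friction and masses are not known exactly. Their poses are not given: they have to be found in the camera images.
- brick: Drilled fire-brick: loose terracotta-coloured block, 100 mm along its x, 115 mm along its y (long side), 64 mm high, twelve dark 9 mm holes in its top; 0.4 to 0.85 kg, slides under a push of 2 to 10 N. Origin: centre of its underside, z up. Starts clear of the fence on the robot's side, near mid-length, its x turned at most 20 degrees from the fence's x.
- fence: Long steel fence, an angle strip fixed to the bench beyond the brick: 500 mm long along its y, 30 mm high, 6 mm thick; turned up to 10 degrees from straight across. Origin: bench level, mid-length, on the working face that looks towards the robot; x points away from the robot, so the working face is x = 0 and a flush brick's centre lies at x = -50 mm.
- stop: Short steel stop bar fixed to the bench at right angles to the fence, at its left or right end (varies), 190 to 210 mm from its middle: 73 mm along its x (parallel to the fence's x), 8 mm thick along y, 30 mm high. Origin: centre of its underside. The brick goes on its side towards the fence's middle; touching, their centres are 61.5 mm apart along y.
- jar: Bystander: a small amber glass jar with a steel lid, 48 mm across and 60 mm high, loose, standing by the other end of the fence, 190 to 210 mm from its middle. Origin at the centre of its underside.
- tumbler: Bystander: a green glass tumbler, 72 mm across the rim and 90 mm high, with five glass rods standing in it up to about 220 mm high, loose, on the robot's left. Origin at the centre of its underside.
- paddle: Bystander: a graphite paddle lying flat, loose, on the robot's right: black plate 90 x 50 x 10 mm from 15 to 105 mm along its own x, wooden handle back to -120 mm, at most 16 mm high. Origin at bench level, between handle and plate, on its long axis.
There are look-alikes about, which are no part of the job. Of the things that look like the brick, take the one that is farthest to the robot's left at the start. Several things look just like the stop: the one meant starts farthest to the robot's right.

How it is judged:
At the end, for the whole second after the job is handed in: The brick stands still and flat on the bench, its long side within 5 mm of the fence's working face and parallel to it within 0.05 rad, its end within 5 mm of the inner face of the stop bar; the hand touches nothing (x of brick in the frame of fence between -0.055 and -0.045 m and angle between the x axis of brick and the x axis of fence, either way round below 0.05 rad and y of brick in the frame of fence between -0.18 and 0.18 m and y of brick in the frame of stop between -0.0665 and 0.0665 m and angle between brick's own z axis and vertical below 0.03 rad and height (world z) of brick below 0.004 m and linear speed of brick below 0.01 m/s).
It fails at once if the brick is lifted more than 10 mm or tipped more than 0.2 rad (height (world z) of brick above 0.01 m or angle between brick's own z axis and vertical above 0.2 rad).
It fails at once if the jar, the tumbler or the paddle is shifted more than 15 mm or tipped (distance of any of jar, tumbler, paddle from where it was at the start of the episode above 0.015 m or angle between any of jar, tumbler, paddle's own z axis and vertical above 0.3 rad).
It also fails if it takes over 45 s, if anything falls off the work surface, if the arm or the gripper's body presses on something with over 40 N, if the wrist force passes 120 N, or if a joint passes its speed limit or range.

## Working session

There is one attempt and no reset: what is moved stays moved. The work goes in short steps, Python scripts to look and compute and a tool call to move; the robot and the scene stay as the last step left them, time stands still between calls to the robot, and variables do not carry over. Pictures are saved under pics/ and viewed, at most 10 in all, crops included, and the job is handed in when it is done.

Besides the shell and the picture viewer there is one more tool, called by a JSON object that holds its "op" and its "data", one argument or row to a line. apply_moves: Moves the arm, as the interface text tells. Its arguments: {"type":"object","properties":{"targets":{"type":"array"}},"required":["targets"]}

```bash
mkdir -p pics; ls
python3 - <<'E'
from plant import *
import cv2,numpy as np
for c in ("top","side"):
    im=grab_frame(c); cv2.imwrite(f"pics/{c}0.png",im[:,:,::-1])
    k=get_calibration(c); print(c,np.round(k["pose"],3).tolist(),np.round(k["camera_matrix"],1).tolist(),k["D"])
    for q in ("brick","fence","stop","jar","tumbler","paddle"):
        for r in recognise(c,q): print(q,np.round(r["point"],3),round(r["score"],2))
print(state())
E
```

```text
pics
top [[0.082, 0.974, -0.211, 0.329], [-0.997, 0.079, -0.021, -0.012], [-0.004, 0.212, 0.977, 1.175], [0.0, 0.0, 0.0, 1.0]] [[394.4, 0.0, 253.1], [0.0, 394.4, 195.8], [0.0, 0.0, 1.0]] [-0.05939657  0.          0.          0.          0.        ]
brick [ 0.531 -0.072  0.062] 0.83
brick [ 0.493 -0.245  0.068] 0.56
fence [ 0.684 -0.024  0.005] 0.59
stop [0.597 0.17  0.029] 0.54
stop [0.592 0.274 0.03 ] 0.4
jar [ 0.528 -0.071  0.066] 0.72
jar [ 0.658 -0.222  0.061] 0.52
tumbler [0.491 0.37  0.08 ] 0.68
tumbler [ 0.528 -0.072  0.063] 0.58
paddle [ 0.55  -0.406  0.016] 0.81
side [[-0.995, 0.058, -0.079, 0.492], [-0.098, -0.544, 0.833, 0.864], [0.005, 0.837, 0.547, 0.614], [0.0, 0.0, 0.0, 1.0]] [[363.8, 0.0, 262.4], [0.0, 363.8, 189.4], [0.0, 0.0, 1.0]] [-0.08668674  0.          0.          0.          0.        ]
brick [ 0.487 -0.222  0.061] 0.86
brick [ 0.528 -0.021  0.061] 0.84
brick [0.596 0.174 0.016] 0.29
fence [0.677 0.048 0.005] 0.88
stop [0.589 0.28  0.02 ] 0.71
stop [0.597 0.178 0.019] 0.53
jar [ 0.667 -0.211  0.038] 0.64
tumbler [0.485 0.382 0.074] 0.96
paddle [ 0.561 -0.398  0.016] 0.66
{'time': 0.7, 'joint_pos': array([-1.26300523e+00,  5.27045881e-02,  1.61288721e+00,  2.85416442e-06,
        1.47596750e+00, -1.18981417e-01]), 'joint_vel': array([-0.00010806,  0.00057434,  0.00070826, -0.00117649, -0.00093291,
       -0.00044734]), 'joint_efforts': array([-5.79591483e-05, -3.93550801e+01, -3.70371723e+01, -5.28856856e-05,
        3.93427326e-04, -3.10355027e-06]), 'tool_pos': array([ 0.25871947, -0.56893151,  0.25330838]), 'tool_rot': array([1.64709419e-05, 9.77319438e-01, 2.11770432e-01, 2.98659958e-06]), 'contact_force': array([ 0.22568846, -0.86297344, -0.21617656]), 'ft_torque': array([ 0.00802496, -0.01201334, -0.02793461]), 'grasp_force': 0.0, 'gripper_width': 0.9980111422567829}
```

View pics/top0.png

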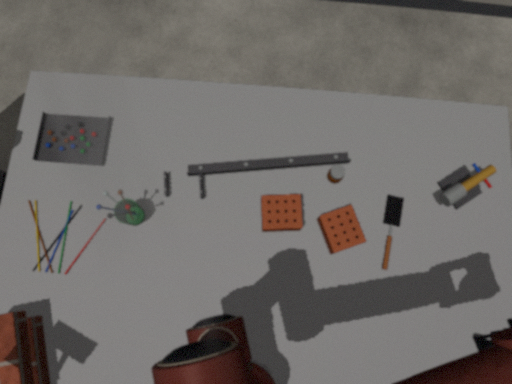

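View pics/side0.png

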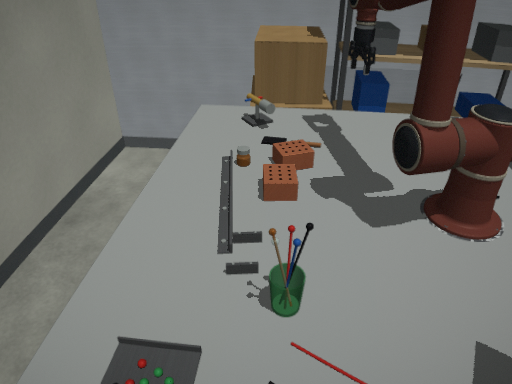

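Brick candidates in the top view are (281,212) and (342,229). The leftmost is (281,212). Stop candidates are (168,184) and (203,187). The rightmost is (203,187), at the fence's left end. The jar is at (336,174), the tumbler at (130,211) and the paddle at (392,225). Next is a close, rectified metric crop.

```bash
cat > h.py <<'E'
import numpy as np,cv2
from plant import *
def proj(c,P,k=None):
    k=k or get_calibration(c); T=np.linalg.inv(k["pose"]); P=np.atleast_2d(P).astype(float)
    p=(P@T[:3,:3].T+T[:3,3])*[1,-1,-1]
    return cv2.projectPoints(p,np.zeros(3),np.zeros(3),k["camera_matrix"],np.array(k["D"]))[0][:,0]
def rect(im,c,z,x0,x1,y0,y1,s):
    "metric view on plane z; row=(x1-x)*s, col=(y1-y)*s"
    X=x1-np.arange(int((x1-x0)*s))/s; Y=y1-np.arange(int((y1-y0)*s))/s
    g=np.stack(np.broadcast_arrays(X[:,None],Y[None],z),-1).reshape(-1,3)
    m=proj(c,g).astype(np.float32).reshape(len(X),len(Y),2)
    return cv2.remap(im,m,None,cv2.INTER_CUBIC)
def brickbox(im,c="top",xr=(.42,.66),yr=(-.14,.2),z=.064):
    s=2000; r=rect(im,c,z,*xr,*yr,s).astype(int)
    m=((r[...,0]>1.6*r[...,2])&(r[...,0]>90)).astype(np.uint8)
    m=cv2.morphologyEx(m,cv2.MORPH_CLOSE,np.ones((25,25)))
    cs=cv2.findContours(m,0,2)[0]; ct=max(cs,key=cv2.contourArea)
    b=cv2.boxPoints(cv2.minAreaRect(ct)); return np.c_[xr[1]-b[:,1]/s,yr[1]-b[:,0]/s]
E
python3 - <<'E'
from h import *
im=grab_frame("top")
a=(.45,.72,-.3,.3)
A=rect(im,"top",.03,*a,1250);B=rect(im,"top",.064,.45,.65,-.3,.3,1250)
cv2.imwrite("pics/r1.png",np.vstack([A,B])[:,:,::-1])
b=brickbox(im);print(np.round(b,4),b.mean(0),np.linalg.norm(np.diff(b,axis=0),axis=1))
r=rect(im,"top",.03,.62,.74,-.23,.22,2000)
g=r.mean(2)
for y in np.arange(.18,-.2,-.04):
    c=int((.22-y)*2000); p=g[:,c-8:c+9].mean(1)
    print(round(y,2),[int(v) for v in p[::6]])
E
```

```text
[[ 0.5725 -0.0095]
 [ 0.5871 -0.1299]
 [ 0.4858 -0.1422]
 [ 0.4712 -0.0218]] [ 0.52917886 -0.07585507] [0.12125575 0.10202914 0.12125575]
0.18 [126, 127, 127, 127, 127, 127, 127, 128, 126, 127, 128, 128, 128, 128, 126, 126, 127, 127, 127, 129, 129, 128, 128, 128, 124, 114, 96, 81, 84, 97, 101, 92, 76, 63, 57, 52, 50, 58, 68, 85]
0.14 [125, 127, 127, 127, 126, 127, 128, 127, 127, 127, 127, 127, 127, 127, 127, 127, 127, 126, 128, 128, 126, 127, 123, 108, 87, 69, 63, 64, 63, 63, 64, 63, 58, 46, 44, 70, 99, 119, 127, 128]
0.1 [128, 128, 126, 127, 127, 127, 127, 127, 128, 127, 126, 126, 127, 128, 127, 127, 128, 126, 128, 127, 120, 101, 78, 65, 64, 62, 60, 62, 64, 62, 54, 43, 51, 81, 110, 125, 127, 127, 127, 127]
0.06 [126, 127, 126, 127, 126, 128, 128, 127, 126, 126, 127, 126, 126, 127, 127, 127, 126, 125, 117, 96, 74, 66, 61, 63, 61, 63, 62, 60, 49, 41, 55, 87, 114, 125, 127, 126, 128, 129, 128, 128]
0.02 [127, 127, 127, 128, 127, 128, 127, 127, 127, 127, 128, 128, 127, 128, 128, 125, 115, 95, 75, 63, 58, 60, 60, 61, 63, 56, 47, 39, 57, 91, 117, 127, 128, 127, 128, 127, 127, 128, 127, 12
[... 273 characters left out ...]
68, 61, 61, 59, 57, 61, 57, 55, 45, 46, 71, 103, 121, 126, 127, 128, 128, 127, 127, 128, 128, 127, 127, 128, 127, 128]
-0.1 [125, 126, 126, 127, 127, 126, 127, 126, 126, 122, 104, 81, 68, 69, 72, 72, 67, 62, 58, 53, 45, 50, 80, 109, 123, 127, 127, 127, 126, 127, 127, 128, 128, 127, 126, 128, 128, 127, 127, 128]
-0.14 [127, 126, 126, 127, 127, 127, 127, 116, 98, 78, 66, 61, 60, 59, 62, 62, 57, 50, 45, 56, 87, 112, 125, 127, 127, 129, 127, 127, 127, 126, 128, 129, 128, 127, 129, 128, 128, 128, 127, 127]
-0.18 [127, 127, 127, 125, 122, 111, 91, 75, 61, 61, 62, 61, 60, 60, 56, 48, 45, 63, 95, 117, 126, 127, 127, 127, 128, 129, 126, 128, 126, 127, 128, 128, 128, 128, 128, 128, 126, 127, 128, 127]
```

View pics/r1.png

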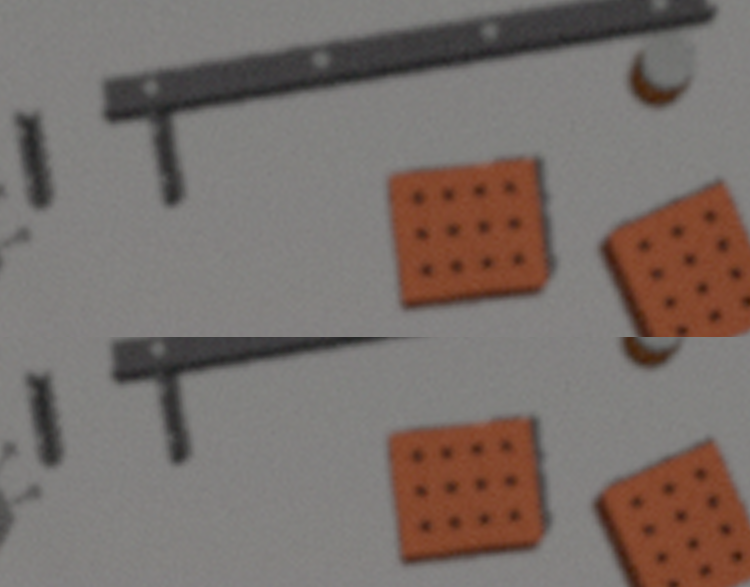

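The leftmost brick (crop 465,225) and the stop by the fence end (165,160) are confirmed. The second brick, at (680,260), is the decoy. The fence yaw is about 0.165 and the brick yaw about 0.12. The push goes first along the fence normal, then along the fence. I'm starting the approach now.

{"op": "apply_moves", "data": {
  "targets": [
    {"translation":[0.33,-0.32,0],"twist":0,"hand":0.6},
    {"translation":[0.33,-0.32,0],"twist":0,"hand":0.6},
    {"translation":[0.33,-0.32,0],"twist":0,"hand":0.6},
    {"translation":[0.33,-0.32,0],"twist":0,"hand":0.6},
    {"translation":[0.33,-0.32,0],"twist":0,"hand":0.6},
    {"translation":[0.33,-0.32,0],"twist":0,"hand":0.6},
    {"translation":[0.33,-0.32,0],"twist":0,"hand":0.6},
    {"translation":[0.33,-0.32,0],"twist":0,"hand":0.6}
  ]
}}

```text
time: 1.55
tool_pos: [0.3934, -0.2249, 0.2536]
tool_rot: [0.0, 0.977, 0.212, 0.0]
contact_force: [0.7, -0.6, 0.1]
gripper_width: 0.6
grasp_force: 0.0
```

{"op": "apply_moves", "data": {
  "targets": [
    {"translation":[0.36,-0.34,0],"twist":0,"hand":0.6},
    {"translation":[0.36,-0.34,0],"twist":0,"hand":0.6},
    {"translation":[0.36,-0.34,0],"twist":0,"hand":0.6},
    {"translation":[0,0,0],"twist":0.9,"hand":0.6},
    {"translation":[0,0,0],"twist":0.9,"hand":0.6},
    {"translation":[0,0,0],"twist":0.8,"hand":0.6},
    {"translation":[0,0,0],"twist":0,"hand":0.6}
  ]
}}

```text
time: 2.25
tool_pos: [0.4492, -0.0888, 0.2534]
tool_rot: [0.0, 0.996, 0.084, 0.0]
contact_force: [-0.7, -1.6, 0.1]
gripper_width: 0.601
grasp_force: 0.0
```

```bash
cat >> h.py <<'E'
YF=.1654; n=np.array([np.cos(YF),np.sin(YF)]); t=np.array([-n[1],n[0]])
def where():
    s=state(); p=s["tool_pos"]; q=s["tool_rot"]
    print("t",round(s["time"],2),"tcp n,t,z",np.round([p[:2]@n,p[:2]@t,p[2]],4),"yaw-YF",round(2*np.arctan2(q[2],q[1])-YF,4),"F",np.round(s["contact_force"],1),"w",round(s["gripper_width"],2))
E
python3 - <<'E'
from h import *
where(); im=grab_frame("wrist"); cv2.imwrite("pics/w1.png",im[:,:,::-1])
np.save("w1.npy",im); T=grab_frame("top"); b=brickbox(T,yr=(-.14,.05)); print(b@n,b@t)
k=get_calibration("wrist");print(np.round(k["pose"],3))
E
```

```text
t 2.25 tcp n,t,z [ 0.4285 -0.1615  0.2534] yaw-YF 0.0021 F [-0.7 -1.6  0.1] w 0.6
[0.41492589 0.57677416 0.54357868 0.38173043] [-0.06824766 -0.11009415 -0.23848319 -0.19663669]
[[ 0.167  0.936  0.309  0.529]
 [-0.986  0.159  0.052 -0.076]
 [-0.    -0.313  0.95   0.374]
 [ 0.     0.     0.     1.   ]]
```

View pics/w1.png

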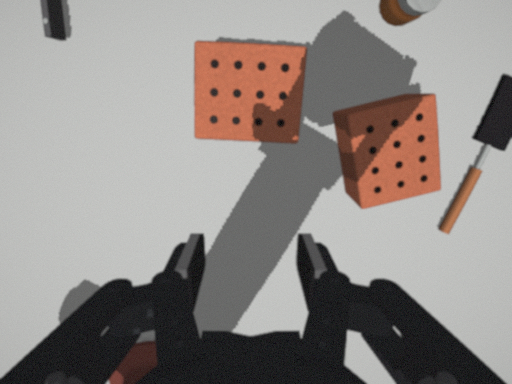

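The wrist view shows the brick at (250,92), nearly square to the hand and centred. The decoy is at (390,150) and the fence lies beyond the picture. I'll descend behind the near face and push along +n.

{"op": "apply_moves", "data": {
  "targets": [
    {"translation":[0,0,0.4],"twist":0,"hand":0.6},
    {"translation":[0,0,0.4],"twist":0,"hand":0.6},
    {"translation":[0,0,0.4],"twist":0,"hand":0.6},
    {"translation":[0,0,0.4],"twist":0,"hand":0.6},
    {"translation":[0,0,0.3],"twist":0,"hand":0.6},
    {"translation":[0,0,0.18],"twist":0,"hand":0.6},
    {"translation":[0,0,0],"twist":0,"hand":0.6}
  ]
}}

```text
time: 3.05
tool_pos: [0.4466, -0.0883, 0.0422]
tool_rot: [-0.001, 0.996, 0.084, -0.003]
contact_force: [-0.1, 0.1, 0.0]
gripper_width: 0.603
grasp_force: 0.0
```

{"op": "apply_moves", "data": {
  "targets": [
    {"translation":[0.08,0,0],"twist":0,"hand":0.6},
    {"translation":[0.08,0,0],"twist":0,"hand":0.6},
    {"translation":[0.08,0,0],"twist":0,"hand":0.6},
    {"translation":[0.08,0,0],"twist":0,"hand":0.6},
    {"translation":[0.1,0,0],"twist":0,"hand":0.6},
    {"translation":[0.1,0,0],"twist":0,"hand":0.6},
    {"translation":[0.1,0,0],"twist":0,"hand":0.6},
    {"translation":[0,0,0],"twist":0,"hand":0.6}
  ]
}}

```text
time: 3.85
tool_pos: [0.5123, -0.0785, 0.0457]
tool_rot: [0.0, 0.997, 0.084, 0.001]
contact_force: [-0.0, -0.0, 0.0]
gripper_width: 0.599
grasp_force: 0.0
```

Run:
```python
from h import *
where(); T=grab_frame("top"); W=grab_frame("wrist")
A=rect(T,"top",.064,.45,.70,-.3,.25,1250)
cv2.imwrite("pics/c2.png",np.vstack([A,cv2.resize(W,(A.shape[1],250))[:, :]])[:,:,::-1])
```

```text
t 3.85 tcp n,t,z [ 0.4924 -0.1618  0.0457] yaw-YF 0.0018 F [-0. -0.  0.] w 0.6
```

View pics/c2.png

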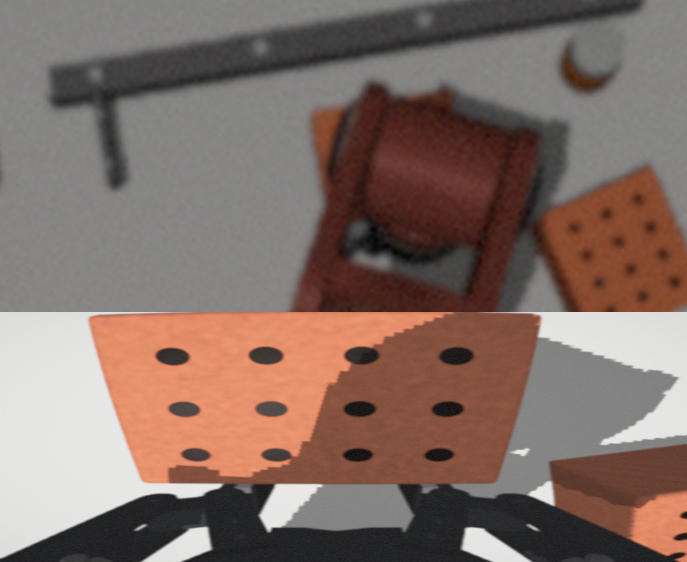

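The hand is square on the near face, and the far edge is at n≈0.603 in agreement with the TCP. That leaves about 53 mm to the fence.

{"op": "apply_moves", "data": {
  "targets": [
    {"translation":[0.1,0,0],"twist":0,"hand":0.6},
    {"translation":[0.1,0,0],"twist":0,"hand":0.6},
    {"translation":[0.1,0,0],"twist":0,"hand":0.6},
    {"translation":[0.1,0,0],"twist":0,"hand":0.6},
    {"translation":[0.06,0,0],"twist":0,"hand":0.6},
    {"translation":[0.04,0,0],"twist":0,"hand":0.6}
  ]
}}

```text
time: 4.55
tool_pos: [0.5602, -0.0703, 0.0453]
tool_rot: [0.0, 0.997, 0.083, -0.0]
contact_force: [-3.5, -0.8, 0.7]
gripper_width: 0.6
grasp_force: 1.4
```

{"op": "apply_moves", "data": {
  "targets": [
    {"translation":[0.02,0,0],"twist":0,"hand":0.6},
    {"translation":[0.01,0,0],"twist":0,"hand":0.6}
  ]
}}

```text
time: 4.75
tool_pos: [0.5626, -0.0699, 0.0454]
tool_rot: [0.0, 0.997, 0.083, -0.0]
contact_force: [-3.3, -0.5, 1.6]
gripper_width: 0.6
grasp_force: 1.4
```

Run:
```python
from h import *
where(); T=grab_frame("top"); A=rect(T,"top",.064,.45,.70,-.3,.25,1250);W=grab_frame("wrist")
cv2.imwrite("pics/c3.png",np.vstack([A,cv2.resize(W,(A.shape[1],280))])[:,:,::-1])
```

```text
t 4.75 tcp n,t,z [ 0.5434 -0.1616  0.0454] yaw-YF 0.0015 F [-3.3 -0.5  1.6] w 0.6
```

{"op": "apply_moves", "data": {
  "targets": [
    {"translation":[0.02,0,0],"twist":0,"hand":0.6},
    {"translation":[0,0,0],"twist":0,"hand":0.6}
  ]
}}

```text
time: 5.05
tool_pos: [0.5636, -0.0697, 0.0453]
tool_rot: [-0.0, 0.997, 0.083, -0.001]
contact_force: [-6.2, -1.6, 3.2]
gripper_width: 0.6
grasp_force: 3.2
```

{"op": "apply_moves", "data": {
  "targets": [
    {"translation":[0.02,0,0],"twist":0,"hand":0.6},
    {"translation":[0,0,0],"twist":0,"hand":0.6}
  ]
}}

```text
time: 5.25
tool_pos: [0.5636, -0.0698, 0.0453]
tool_rot: [-0.0, 0.997, 0.083, -0.004]
contact_force: [-15.5, -2.2, 10.6]
gripper_width: 0.603
grasp_force: 7.9
```

The brick is seated on the fence at TCP n=0.5445, with force rising and no further motion. Next I back off, lift, turn 90° and go round to the brick's right end.

{"op": "apply_moves", "data": {
  "targets": [
    {"translation":[-0.17,0,0],"twist":0,"hand":0.6},
    {"translation":[-0.2,0,0],"twist":0,"hand":0.6},
    {"translation":[0,0,-0.35],"twist":0,"hand":0.6},
    {"translation":[0,0,-0.35],"twist":0,"hand":0.6},
    {"translation":[0,0,-0.3],"twist":0,"hand":0.6},
    {"translation":[0.3,0.27,0],"twist":0,"hand":0.6},
    {"translation":[0.3,0.27,0],"twist":0,"hand":0.6},
    {"translation":[0.33,0.28,0],"twist":0,"hand":0.6}
  ]
}}

```text
time: 6.05
tool_pos: [0.6372, -0.1416, 0.1468]
tool_rot: [0.0, 0.997, 0.083, 0.002]
contact_force: [-0.4, 0.6, 0.4]
gripper_width: 0.599
grasp_force: 0.0
```

{"op": "apply_moves", "data": {
  "targets": [
    {"translation":[0,0,0],"twist":-1,"hand":0.6},
    {"translation":[0,0,0],"twist":-1,"hand":0.6},
    {"translation":[0,0,0],"twist":-1,"hand":0.6},
    {"translation":[0,0,0],"twist":-1,"hand":0.6},
    {"translation":[0,0,0],"twist":-1,"hand":0.6},
    {"translation":[0,0,0],"twist":-1,"hand":0.6},
    {"translation":[0,0,0],"twist":-1,"hand":0.6},
    {"translation":[0,0,0],"twist":-1,"hand":0.6}
  ]
}}

```text
time: 6.85
tool_pos: [0.636, -0.1409, 0.1458]
tool_rot: [0.001, 0.885, 0.467, 0.001]
contact_force: [0.7, -0.3, -0.5]
gripper_width: 0.596
grasp_force: 0.0
```

{"op": "apply_moves", "data": {
  "targets": [
    {"translation":[0,0,0],"twist":-1,"hand":0.6},
    {"translation":[0,0,0],"twist":-1,"hand":0.6},
    {"translation":[0,0,0],"twist":-1,"hand":0.6},
    {"translation":[0,0,0],"twist":-1,"hand":0.6},
    {"translation":[0,0,0],"twist":-1,"hand":0.6},
    {"translation":[0,0,0],"twist":-1,"hand":0.6},
    {"translation":[0,0,0],"twist":-1,"hand":0.6},
    {"translation":[0,0,0],"twist":-0.7,"hand":0.6}
  ]
}}

```text
time: 7.65
tool_pos: [0.636, -0.1409, 0.1458]
tool_rot: [0.001, 0.645, 0.764, 0.001]
contact_force: [-0.2, 0.8, 0.3]
gripper_width: 0.596
grasp_force: 0.0
```

Run:
```python
from h import *
where(); T=grab_frame("top"); W=grab_frame("wrist"); where()
A=rect(T,"top",.064,.45,.70,-.3,.25,1250)
cv2.imwrite("pics/c4.png",np.vstack([A,cv2.resize(W,(A.shape[1],280))])[:,:,::-1])
```

```text
t 7.65 tcp n,t,z [ 0.6041 -0.2437  0.1458] yaw-YF 1.5745 F [-0.2  0.8  0.3] w 0.6
t 7.75 tcp n,t,z [ 0.604  -0.2437  0.1457] yaw-YF 1.5711 F [0.5 0.1 0.6] w 0.6
```

View pics/c4.png

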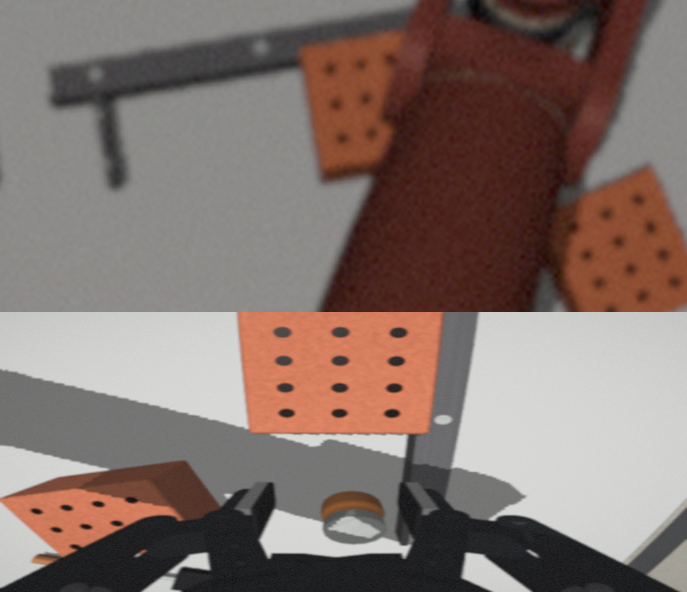

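The brick is flush on the fence, and the jar (353,515 in the lower crop) is well behind the fingers. I'll descend behind the right end and push along +t.

{"op": "apply_moves", "data": {
  "targets": [
    {"translation":[0,-0.04,0.25],"twist":0,"hand":0.6},
    {"translation":[0,0,0.3],"twist":0,"hand":0.6},
    {"translation":[0,0,0.25],"twist":0,"hand":0.6},
    {"translation":[0,0,0.2],"twist":0,"hand":0.6},
    {"translation":[0,0,0],"twist":0,"hand":0.6}
  ]
}}

```text
time: 8.25
tool_pos: [0.629, -0.1407, 0.0416]
tool_rot: [-0.003, 0.647, 0.763, -0.001]
contact_force: [-0.5, 0.9, -1.0]
gripper_width: 0.6
grasp_force: 0.0
```

{"op": "apply_moves", "data": {
  "targets": [
    {"translation":[0.06,0,0],"twist":0,"hand":0.6},
    {"translation":[0.08,0,0],"twist":0,"hand":0.6},
    {"translation":[0.08,0,0],"twist":0,"hand":0.6},
    {"translation":[0.1,0,0],"twist":0,"hand":0.6},
    {"translation":[0.1,0,0],"twist":0,"hand":0.6},
    {"translation":[0.1,0,0],"twist":0,"hand":0.6},
    {"translation":[0.1,0,0],"twist":0,"hand":0.6},
    {"translation":[0.1,0,0],"twist":0,"hand":0.6}
  ]
}}

```text
time: 9.05
tool_pos: [0.6195, -0.0697, 0.0455]
tool_rot: [0.0, 0.646, 0.763, 0.0]
contact_force: [0.6, -3.0, 2.4]
gripper_width: 0.597
grasp_force: 1.9
```

Run:
```python
from h import *
where(); T=grab_frame("top"); W=grab_frame("wrist")
A=rect(T,"top",.064,.45,.70,-.3,.25,1250)
cv2.imwrite("pics/c5.png",np.vstack([A,cv2.resize(W,(A.shape[1],280))])[:,:,::-1])
```

```text
t 9.05 tcp n,t,z [ 0.5995 -0.1707  0.0455] yaw-YF 1.5715 F [ 0.6 -3.   2.4] w 0.6
```

View pics/c5.png

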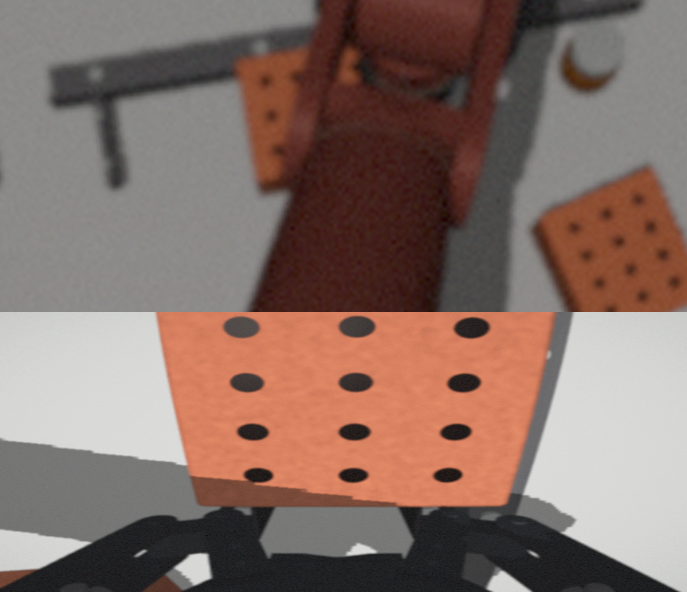

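The push is working: the brick is square and sliding along the fence, with about 100 mm to go.

{"op": "apply_moves", "data": {
  "targets": [
    {"translation":[0.1,0,0],"twist":0,"hand":0.6},
    {"translation":[0.1,0,0],"twist":0,"hand":0.6},
    {"translation":[0.1,0,0],"twist":0,"hand":0.6},
    {"translation":[0.1,0,0],"twist":0,"hand":0.6},
    {"translation":[0.1,0,0],"twist":0,"hand":0.6},
    {"translation":[0.1,0,0],"twist":0,"hand":0.6},
    {"translation":[0.1,0,0],"twist":0,"hand":0.6},
    {"translation":[0.1,0,0],"twist":0,"hand":0.6}
  ]
}}

```text
time: 9.95
tool_pos: [0.6061, 0.0093, 0.0453]
tool_rot: [-0.0, 0.646, 0.763, 0.0]
contact_force: [0.5, -1.9, -0.8]
gripper_width: 0.6
grasp_force: 0.8
```

{"op": "apply_moves", "data": {
  "targets": [
    {"translation":[0.05,0,0],"twist":0,"hand":0.6},
    {"translation":[0.03,0,0],"twist":0,"hand":0.6},
    {"translation":[0,0,0],"twist":0,"hand":0.6}
  ]
}}

```text
time: 10.25
tool_pos: [0.605, 0.0169, 0.0454]
tool_rot: [-0.0, 0.646, 0.763, 0.0]
contact_force: [-0.1, 0.8, 0.4]
gripper_width: 0.598
grasp_force: 0.0
```

Run:
```python
from h import *
where(); T=grab_frame("top"); W=grab_frame("wrist")
A=rect(T,"top",.03,.54,.70,-.1,.22,2200)
cv2.imwrite("pics/c6.png",A[:,:,::-1])
```

```text
t 10.25 tcp n,t,z [ 0.5995 -0.083   0.0454] yaw-YF 1.5716 F [-0.1  0.8  0.4] w 0.6
```

View pics/c6.png

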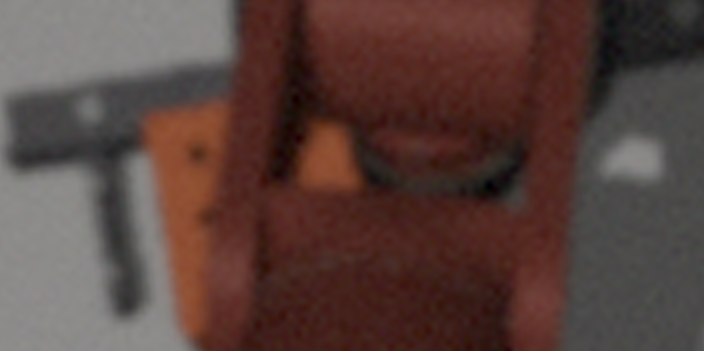

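About 15 mm is left before the stop, with the brick end at column 150–180 and the stop at 100–140. I'll creep in and watch the force.

{"op": "apply_moves", "data": {
  "targets": [
    {"translation":[0.04,0,0],"twist":0,"hand":0.6},
    {"translation":[0.04,0,0],"twist":0,"hand":0.6},
    {"translation":[0.02,0,0],"twist":0,"hand":0.6},
    {"translation":[0.02,0,0],"twist":0,"hand":0.6}
  ]
}}

```text
time: 10.75
tool_pos: [0.6032, 0.0281, 0.0456]
tool_rot: [0.0, 0.646, 0.763, 0.0]
contact_force: [0.3, -2.4, 1.0]
gripper_width: 0.599
grasp_force: 1.4
```

{"op": "apply_moves", "data": {
  "targets": [
    {"translation":[0.02,0,0],"twist":0,"hand":0.6},
    {"translation":[0.02,0,0],"twist":0,"hand":0.6}
  ]
}}

```text
time: 10.95
tool_pos: [0.6025, 0.0321, 0.0456]
tool_rot: [0.0, 0.646, 0.763, 0.0]
contact_force: [0.3, -3.6, 1.2]
gripper_width: 0.603
grasp_force: 1.5
```

{"op": "apply_moves", "data": {
  "targets": [
    {"translation":[0.02,0,0],"twist":0,"hand":0.6},
    {"translation":[0,0,0],"twist":0,"hand":0.6}
  ]
}}

```text
time: 11.15
tool_pos: [0.6021, 0.0344, 0.0455]
tool_rot: [0.0, 0.646, 0.763, 0.0]
contact_force: [0.8, -2.6, 1.2]
gripper_width: 0.599
grasp_force: 1.0
```

{"op": "apply_moves", "data": {
  "targets": [
    {"translation":[0.02,0,0],"twist":0,"hand":0.6},
    {"translation":[0,0,0],"twist":0,"hand":0.6}
  ]
}}

```text
time: 11.35
tool_pos: [0.6018, 0.0362, 0.0455]
tool_rot: [0.0, 0.646, 0.763, 0.0]
contact_force: [1.2, -2.5, 1.6]
gripper_width: 0.601
grasp_force: 1.2
```

{"op": "apply_moves", "data": {
  "targets": [
    {"translation":[0.02,0,0],"twist":0,"hand":0.6},
    {"translation":[0,0,0],"twist":0,"hand":0.6}
  ]
}}

```text
time: 11.55
tool_pos: [0.6014, 0.0382, 0.0454]
tool_rot: [0.0, 0.646, 0.763, 0.0]
contact_force: [0.8, -2.0, 1.9]
gripper_width: 0.598
grasp_force: 1.3
```

{"op": "apply_moves", "data": {
  "targets": [
    {"translation":[0.02,0,0],"twist":0,"hand":0.6},
    {"translation":[0,0,0],"twist":0,"hand":0.6}
  ]
}}

```text
time: 11.75
tool_pos: [0.601, 0.0402, 0.0454]
tool_rot: [-0.0, 0.646, 0.763, 0.0]
contact_force: [0.9, -2.9, 1.8]
gripper_width: 0.605
grasp_force: 1.3
```

{"op": "apply_moves", "data": {
  "targets": [
    {"translation":[0.02,0,0],"twist":0,"hand":0.6},
    {"translation":[0,0,0],"twist":0,"hand":0.6}
  ]
}}

```text
time: 11.95
tool_pos: [0.6009, 0.0414, 0.0454]
tool_rot: [0.001, 0.646, 0.763, -0.0]
contact_force: [1.0, -5.3, 1.7]
gripper_width: 0.596
grasp_force: 2.9
```

Run:
```python
from h import *
where(); T=grab_frame("top")
A=rect(T,"top",.03,.54,.70,-.05,.20,2400)
cv2.imwrite("pics/c7.png",A[:,:,::-1])
```

```text
t 11.95 tcp n,t,z [ 0.5995 -0.0581  0.0454] yaw-YF 1.5718 F [ 1.  -5.3  1.7] w 0.6
```

View pics/c7.png

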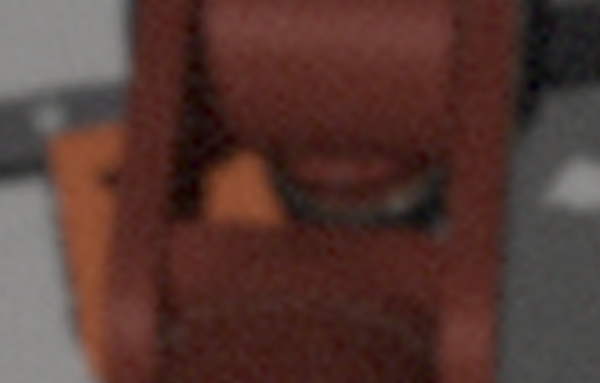

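The brick top now hides the stop by parallax, and the force is rising. One more nudge should confirm contact.

{"op": "apply_moves", "data": {
  "targets": [
    {"translation":[0.02,0,0],"twist":0,"hand":0.6},
    {"translation":[0,0,0],"twist":0,"hand":0.6}
  ]
}}

```text
time: 12.2
tool_pos: [0.6008, 0.0415, 0.0456]
tool_rot: [0.002, 0.646, 0.763, -0.002]
contact_force: [1.5, -12.8, 1.4]
gripper_width: 0.599
grasp_force: 6.2
```

{"op": "apply_moves", "data": {
  "targets": [
    {"translation":[0.01,0,0],"twist":0,"hand":0.6},
    {"translation":[0,0,0],"twist":0,"hand":0.6}
  ]
}}

```text
time: 12.4
tool_pos: [0.6009, 0.0415, 0.0458]
tool_rot: [0.003, 0.646, 0.763, -0.002]
contact_force: [2.1, -15.3, 1.1]
gripper_width: 0.604
grasp_force: 7.7
```

Seated against the stop: force is 15 N with no motion. I'll withdraw and check.

{"op": "apply_moves", "data": {
  "targets": [
    {"translation":[-0.06,0,0],"twist":0,"hand":0.6},
    {"translation":[-0.3,0,0],"twist":0,"hand":0.6},
    {"translation":[0,0,-0.45],"twist":0,"hand":0.6},
    {"translation":[0,0,-0.45],"twist":0,"hand":0.6},
    {"translation":[0,0,-0.45],"twist":0,"hand":0.6},
    {"translation":[-0.4,0,-0.2],"twist":0,"hand":0.6},
    {"translation":[-0.4,-0.2,0],"twist":0,"hand":0.6},
    {"translation":[-0.4,-0.2,0],"twist":0,"hand":0.6}
  ]
}}

```text
time: 13.2
tool_pos: [0.5865, -0.1156, 0.2011]
tool_rot: [0.0, 0.645, 0.764, 0.001]
contact_force: [1.8, -0.3, -0.6]
gripper_width: 0.602
grasp_force: 0.0
```

{"op": "apply_moves", "data": {
  "targets": [
    {"translation":[-0.4,-0.2,0],"twist":0,"hand":0.6},
    {"translation":[-0.4,-0.2,0],"twist":0,"hand":0.6},
    {"translation":[0,0,0],"twist":0,"hand":0.6}
  ]
}}

```text
time: 13.5
tool_pos: [0.5586, -0.2043, 0.1994]
tool_rot: [-0.001, 0.648, 0.762, -0.0]
contact_force: [0.1, 0.3, 0.1]
gripper_width: 0.601
grasp_force: 0.0
```

Run:
```python
from h import *
where(); T=grab_frame("top"); W=grab_frame("wrist")
b=brickbox(T,xr=(.5,.7),yr=(-.05,.2)); print(np.round(b@n,4),np.round(b@t,4))
for c in ("top",):
  for q in ("jar","tumbler","paddle"): print(q,[(np.round(r["point"],3),round(r["score"],2)) for r in recognise(c,q)])
A=rect(T,"top",.064,.5,.70,-.25,.25,1400)
S=grab_frame("side")[130:280,170:350]
cv2.imwrite("pics/c8.png",np.vstack([A,np.hstack([cv2.resize(W,(400,300)),cv2.resize(S,(300,300))])])[:,:,::-1])
```

```text
t 13.5 tcp n,t,z [ 0.5173 -0.2935  0.1994] yaw-YF 1.5662 F [0.1 0.3 0.1] w 0.6
[0.6554 0.6571 0.5521 0.5504] [ 0.0693 -0.0486 -0.0501  0.0678]
jar []
tumbler [(array([0.492, 0.37 , 0.074]), 0.61)]
paddle [(array([ 0.548, -0.404,  0.017]), 0.57)]
```

View pics/c8.png

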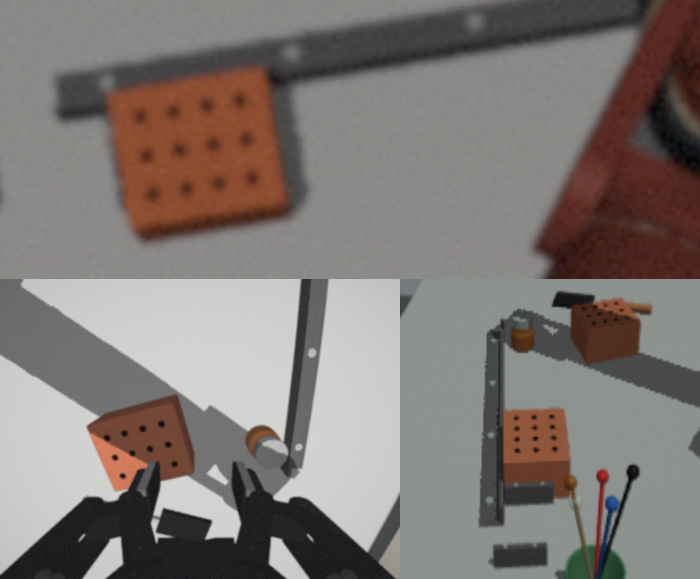

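The brick sits flush in the fence/stop corner (angle error about 0.015 rad). The side crop shows it touching both the fence and the stop. The bystanders haven't moved, and the hand is 0.2 m up and clear.

```bash
python3 -c "
from plant import *
print(job_done())"
```

```text
the job is handed in; nothing more can be done
None
```

The leftmost brick is pushed flush against the fence and up to the right-hand stop bar, judged by contact force and camera; the tumbler and paddle read unmoved, the jar looks in place by eye only, the hand is clear, and the job is handed in (no verdict was returned).

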